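Eject the jammed sample tray through its release hole

TASK

The sample loader's tray will not come out by itself: take the screwdriver from its stand, reach straight down with it through the small hole in the loader's lid and press the hidden spring latch until the tray springs fully out. Then put the screwdriver back in its stand, tip down in the hole with the handle resting on top, and leave the tray out and the mouse and the rubber blower where they are.

Things in the scene. Friction and masses are not known exactly. Their poses are not given: they have to be found in the camera images.
- loader: the sample loader, a fixed grey sheet-metal box 190 (its x) x 140 (its y) x 75 mm high; origin at the centre of its underside, on the table top; z up, its front with the tray faces its own -x (roughly toward the robot)
- eject_hole (a point): centre of the release hole, at the upper face of the loader's 4 mm thick lid, 75 mm above the table; a round hole of 16 mm diameter with a thin dark rim, toward the rear of the lid on the loader's -y side (at x = +58, y = -30 mm in the loader's frame).
- latch_pad (a point): centre of the hidden latch's flat pad (26 x 24 mm), straight below the release hole, 35 mm below the lid's upper face. It moves straight down on a spring (about 2.5 N to start, 5 N at its stop): the tray is freed once the pad is pressed about 6 mm (tip 41 mm below the lid's upper face); the pad stops hard at 12 mm (tip 47 mm below)
- tray (a joint): how far the tray is out, in m: 0 shut, 0.055 fully out. A spring drives it out (toward the loader's -x) in under a second when the latch is tripped; the latch cannot be overcome by pulling. It does not go back by itself
- tray_front (a point): centre of the outer face of the tray's dark front plate, 128 x 42 mm, with a low pull strip; it moves out with the tray
- stand: the fixed tool stand: a grey block 50 x 50 mm on a 100 x 100 x 8 mm steel foot, 112 mm high in all; origin at the centre of its underside on the table top, z up. Loader and stand may have changed sides of the table
- stand_hole (a point): centre of the mouth of the vertical through hole in the stand's top, 112 mm above the table; square, 14 x 14 mm, its edge only slightly broken. The screwdriver hangs in it by the lower end of its handle
- screwdriver: the long screwdriver, yellow handle, 187 mm long, 75 g: shaft 7 mm thick, 101 mm long; handle 85 mm long, 23 mm thick, eight-sided. It starts upright in the stand, tip down, about 101 mm below the stand's top, the handle from 112 to 197 mm above the table. Its origin lies 12 mm beside the axis: use the two points. (A shorter screwdriver lying on the table is not used)
- driver_tip (a point): the tip of the screwdriver's shaft, on its axis
- driver_grip (a point): the point on the screwdriver's axis in the handle, 150 mm from the tip, where it can be gripped from any side; the handle ends 36 mm above it and begins 49 mm below it
- mouse: black computer mouse, 110 x 63 x 33 mm, loose on the table; leave it; origin at the centre of its underside
- blower: black rubber blower, 54 mm wide, 100 mm high, standing loose on the table; leave it; origin at the centre of its underside

How it is judged (in metres and radians):
On the way, in this order (a step that is already met when the one before it is completed fails the run):
1. the screwdriver's tip is inside the release hole, more than 10 mm below the lid, with the tray still shut (z of driver_tip in the frame of eject_hole between -0.055 and -0.01 m and horizontal distance between driver_tip and eject_hole below 0.012 m and value of joint tray below 0.01 m).
2. the tray has sprung out by more than 48 mm with the screwdriver still at the hole (tip within 30 mm of its axis and less than 100 mm above the lid) (value of joint tray above 0.048 m and z of driver_tip in the frame of eject_hole below 0.1 m and horizontal distance between driver_tip and eject_hole below 0.03 m).
At the end, for the whole second after the job is handed in: the tray is out by more than 48 mm; the screwdriver hangs at rest in the stand: tip more than 90 mm below the stand's top and within 12 mm of the hole's axis, the point 150 mm above the tip within 15 mm of that axis (value of joint tray above 0.048 m and z of driver_tip in the frame of stand_hole below -0.09 m and horizontal distance between driver_tip and stand_hole below 0.012 m and horizontal distance between driver_grip and stand_hole below 0.015 m and linear speed of screwdriver below 0.02 m/s); the robot touches nothing.
It fails at once if the mouse was moved more than 30 mm (distance of mouse from where it was at the start of the episode above 0.03 m).
It fails at once if the rubber blower was moved more than 30 mm (distance of blower from where it was at the start of the episode above 0.03 m).
It also fails if it takes over 56 s, if anything falls off the work surface, if the arm or the gripper's body presses on something with over 40 N, if the wrist force passes 120 N, or if a joint passes its speed limit or range.

ROBOT

A 6-joint arm with a two-finger parallel gripper is mounted at the origin on a cart in front of the work surface, level with it; the furniture and walls round the work are solid. World frame = base frame: x ahead of the robot, y to its left, z up, the work surface at z = 0. Lengths are in mm, angles in degrees, forces in N, time in s.
With the tool pointing down it reaches from about 350 to 850 mm from the base axis. Payload 8.1 kg.
Tool frame: the origin (TCP) lies midway between the tips of the shut fingers; the grasp point (between the pads) lies 19 mm behind it; z points along the fingers, y is the line along which they close (so a half turn about z gives the same grasp; the last joint's range is limited). The gripper opens to 85 mm and grips with 20 to 120 N. Pads are 22 mm wide; open, the fingers measure 114 mm over their backs; the gripper's body (76 mm by 85 mm) begins 54 mm behind the grasp point. The pads swing forward as they close: fully open they stand 13 mm farther back than shut.
Start: joints at [-69.752, 7.471, 85.268, -0, 87.261, -4.893], TCP at [254.932, -543.153, 231.292] pointing down, gripper open.
Joint ranges: [-169.43, 169.43], [-51.17, 129.36], [1.28, 143.12], [-76.62, 256.62], [0, 156.53], [-152.29, 152.29]. Speed limits (degrees/s): [136.94, 136.94, 159.86, 180, 180, 180].

INTERFACE

Orientations are given as [roll, pitch, yaw] about the fixed x, y, z axes, in that order (R = Rz(yaw) Ry(pitch) Rx(roll)).
In Python, from bench import r gives the robot as it stands.
- The arm moves only by the tool apply_moves, never from a script. Its argument "steps" is a list of rows, each a list of 7 numbers: the opening, from -1 (shut) to 1 (fully open), then the shift along the tool's x, y, z in mm, then the turn, a rotation vector about the tool's x, y, z in units of 5 degrees (1.0 is 5 degrees). A call has exactly 8 rows; each row shifts and turns the commanded pose from where the row before left it, along the tool's axes as they then stand; what a row does not reach is not made up. A row lasts 1/10 s, in which the tool goes at most 50 mm and 8.59 degrees, less where a joint would pass 70% of its speed; a pose out of reach is approached as far as the arm can. A call is refused whole if a number of a shift passes 50 or a number of a turn 1, either way. A call with a gripper value outside its range is refused whole. The fingers move at their own pace and stop on an object; "squeeze" is the grip in N (left out, the last holds). Time passes only in rows, so rows that do not move let the fingers close, or fill a call up. It gives the time, the measured TCP pose, the force, the opening and the grip force at its end, in the units of the state.
- r.sense(): the state, without advancing time (a new reading comes with each control period).
- r.snapshot(name): name is "scene" or "side" or "wrist"; returns a dict with "color" (400x640x3 uint8, blue, green, red), "depth" (400x640 float32, mm along the optical axis (not along the pixel's ray), 0 where there is no reading), "mtx" (3x3 intrinsics, pixels), "T" (4x4, takes a point from camera to world coordinates); the wrist camera has in their place "hand_eye" (4x4, takes a point from camera to tool coordinates, whose origin is the TCP and whose axes are the flange's). Camera axes: x right, y down, z forward; pixel columns grow to the right and rows downward; lengths in mm; the calibration is good to about 2 mm. The wrist camera is an equidistant fisheye: a pixel r from the principal point sees the ray r / f radians off the axis. A picture is of the moment at which its call begins: read the wrist's pose just before it.
- r.hand_in(): hands the job in; it is judged then, once.
The state is a dict: "time": time; "joint_pos": joint angles; "qd": joint speeds; "joint_efforts": joint torques, N m; "tool_pos": TCP position; "tcp_rot": TCP orientation; "ft_force": force on the tool from outside, world axes, zero at the start; "wrist_torque": the same for the moment, N m; "finger_gap": finger opening in mm; "grip_force": force on a finger pad.
Only numpy, scipy, OpenCV 4.12 (cv2) and the standard library are available. Lean on these libraries where they do the work, as an engineer would, in place of code of your own. Each camera call takes 0.05 s, during which the arm holds its last target. There are 200 camera calls.

## Working session

There is one attempt and no reset: what is moved stays moved. The work goes in short steps, Python scripts to look and compute and a tool call to move; the robot and the scene stay as the last step left them, time stands still between calls to the robot, and variables do not carry over. Pictures are saved under pics/ and viewed, at most 10 in all, crops included, and the job is handed in when it is done.

Besides the shell and the picture viewer there is one more tool, called after ">>>" by a JSON object that holds its "op" and its "data". apply_moves: Moves the arm, as the interface text tells. Its arguments: {"type":"object","properties":{"steps":{"type":"array"},"squeeze":{"type":"number"}},"required":["steps"]}

```bash
mkdir -p pics; ls; cat > h.py <<'E'
import numpy as np,cv2
from bench import r
def cloud(s):
    d=s["depth"];v,u=np.mgrid[0:d.shape[0],0:d.shape[1]];K=s["mtx"]
    P=np.stack([(u-K[0,2])/K[0,0]*d,(v-K[1,2])/K[1,1]*d,d],-1)
    W=P@s["T"][:3,:3].T+s["T"][:3,3]; W[d==0]=np.nan
    return W
E
python3 - <<'E'
from h import *
print(r.sense())
for n in("scene","side"):
    s=r.snapshot(n);np.savez(""+n,**s);cv2.imwrite(f"pics/{n}0.png",s["color"]);print(n,s["T"].round(2),s["mtx"])
E
```

```text
pics
{'time': 0.0, 'joint_pos': array([-6.97522303e+01,  7.51343703e+00,  8.53324196e+01, -1.66185485e-03,
        8.72635078e+01, -4.89306411e+00]), 'qd': array([-0.02150872, -0.07477574, -0.0287005 ,  0.0245138 , -0.00750453,
        0.00963863]), 'joint_efforts': array([-4.54052453e-03, -5.69400358e+01, -5.00557101e+01, -3.66546628e-04,
        1.49096962e-02, -1.26056614e-05]), 'tool_pos': array([ 254.71440786, -542.60448305,  230.231786  ]), 'tcp_rot': array([-1.79890893e+02, -7.67462328e-03,  2.51409075e+01]), 'ft_force': array([ 0.5967413 , -0.33685605, -0.58677749]), 'wrist_torque': array([-0.03118915,  0.00774791, -0.0380268 ]), 'grip_force': 0.0, 'finger_gap': 85.5137138140252}
scene [[-8.6000e-01 -2.4000e-01  4.5000e-01  1.3862e+02]
 [-5.1000e-01  3.7000e-01 -7.7000e-01  6.0088e+02]
 [ 1.0000e-02 -9.0000e-01 -4.4000e-01  5.0926e+02]
 [ 0.0000e+00  0.0000e+00  0.0000e+00  1.0000e+00]] [[364.00044438   0.         312.85186132]
 [  0.         364.00044438 192.25398986]
 [  0.           0.           1.        ]]
side [[ 9.90000e-01 -9.00000e-02  1.10000e-01  4.30220e+02]
 [-1.40000e-01 -5.00000e-01  8.60000e-01 -1.08068e+03]
 [-2.00000e-02 -8.60000e-01 -5.00000e-01  6.94450e+02]
 [ 0.00000e+00  0.00000e+00  0.00000e+00  1.00000e+00]] [[404.61400845   0.         317.31310204]
 [  0.         404.61400845 199.04434337]
 [  0.           0.           1.        ]]
```

View pics/scene0.png

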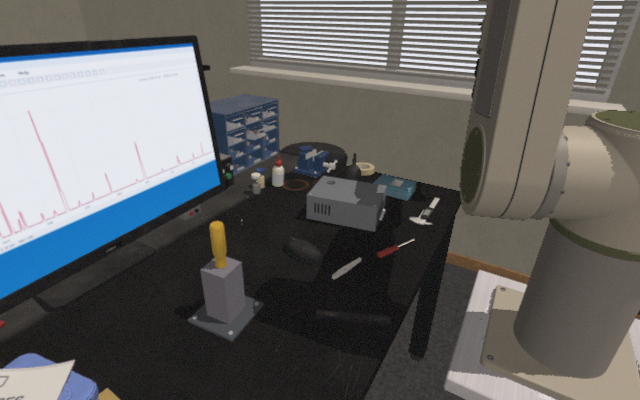

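View pics/side0.png

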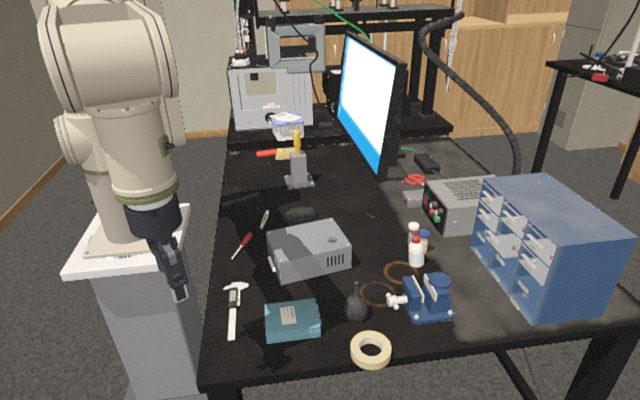

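The scene view shows the screwdriver in its stand at about (218,245), the stand top at (223,268), the loader at (347,202) with its hole near (331,183), the mouse at (303,248) and the blower at (354,170). In the side view the loader is at (308,250), with the hole probably near (331,232), and the monitor stands beyond the stand.

```bash
python3 - <<'E'
from h import *
for n in("scene","side"):
    s=dict(np.load(n+".npz"));W=cloud(s);c=s["color"].astype(int);hsv=cv2.cvtColor(s["color"],cv2.COLOR_BGR2HSV)
    x,y,z=W[...,0],W[...,1],W[...,2]
    def st(m,l):
        if m.sum()<5: print(n,l,m.sum());return
        p=W[m];print(n,l,m.sum(),"med",np.median(p,0).round(1),"min",np.percentile(p,2,axis=0).round(1),"max",np.percentile(p,98,axis=0).round(1))
    yel=(hsv[...,0]>18)&(hsv[...,0]<32)&(hsv[...,1]>150)&(z>105)&(z<205)&(x<750)&(x>300)&(abs(y)<500)
    st(yel,"handle")
    for a in(120,150,180): st(yel&(abs(z-a)<8),f"handle{a}")
    reg=(x>250)&(x<800)&(abs(y)<500)
    gx=hsv[...,1]<60
    m=reg&(abs(z-112)<3)&gx; st(m,"standtop")
    m=(reg&(abs(z-75)<4)&(y<100)).astype(np.uint8)
    k,L,S,C=cv2.connectedComponentsWithStats(m);i=1+S[1:,4].argmax();m=L==i;st(m,"lid")
    rr=cv2.minAreaRect(W[m][:,:2].astype(np.float32));print(rr,cv2.boxPoints(rr).round(0).tolist())
    b=S[i];print(b)
    x0,y0,w,h=b[:4];cr=s["color"][y0-8:y0+h+8,x0-8:x0+w+8]
    cv2.imwrite(f"pics/lid_{n}.png",cv2.resize(cr,None,fx=6,fy=6,interpolation=cv2.INTER_CUBIC));print(x0-8,y0-8,cr.shape)
# monitor extents
    st((z>60)&(z<400)&(x>500)&(x<900)&(y>-50)&(y<500),"monitor")
E
```

```text
scene handle 582 med [526.9 245.8 167.4] min [521.8 233.8 117.9] max [539.4 251.8 197.6]
scene handle120 62 med [527.6 245.4 121.8] min [524.2 235.8 116.1] max [534.6 249.9 127.8]
scene handle150 105 med [525.6 247.1 150.6] min [521.8 235.1 142.5] max [536.7 251.5 157.5]
scene handle180 117 med [525.8 247.3 180. ] min [521.6 235.1 172.3] max [537.3 252.  187.4]
scene standtop 1188 med [741.6 258.  112.2] min [508.9  30.4 109.2] max [754.2 478.2 114.8]
scene lid 1649 med [ 506.  -213.2   75.3] min [ 416.1 -294.1   72.6] max [ 602.9 -144.5   77. ]
((511.97088623046875, -222.65476989746094), (190.09158325195312, 146.55551147460938), 10.867329597473145) [[405.0, -169.0], [432.0, -313.0], [619.0, -277.0], [591.0, -133.0]]
[ 306  176   81   34 1649]
298 168 (50, 97, 3)
scene monitor 39716 med [765.5 279.7 242.6] min [519.4   8.4 101.1] max [786.4 458.1 393.7]
side handle 94 med [533.8 228.7 153.6] min [522.2 221.5 117.7] max [543.4 235.  193.3]
side handle120 13 med [533.9 230.3 122.5] min [527.2 224.2 117. ] max [538.3 234.6 127.4]
side handle150 29 med [531.8 229.  149.9] min [521.8 220.9 143.1] max [543.2 235.7 157.4]
side handle180 9 med [536.3 224.1 179.2] min [529.9 222.9 173.9] max [539.3 227.1 186.8]
side standtop 170 med [559.3 226.7 111.3] min [484.1 -12.9 109.1] max [778.7 498.7 114.7]
side lid 2403 med [ 507.7 -233.5   74.6] min [ 418.  -303.7   72. ] max [ 603.9 -154.5   77. ]
((511.1342468261719, -226.16189575195312), (191.1307830810547, 144.55857849121094), 10.750497817993164) [[404.0, -173.0], [431.0, -315.0], [619.0, -279.0], [592.0, -137.0]]
[ 266  218   86   47 2403]
258 210 (63, 102, 3)
side monitor 5669 med [768.4 176.9 239.3] min [514.6 -12.9  76.8] max [887.2 495.1 394.1]
```

```bash
python3 - <<'E'
from h import *
from scipy.optimize import least_squares
A=[]
for n in("scene","side"):
    s=dict(np.load(n+".npz"));W=cloud(s);hsv=cv2.cvtColor(s["color"],cv2.COLOR_BGR2HSV);x,y,z=W[...,0],W[...,1],W[...,2]
    yel=(hsv[...,0]>18)&(hsv[...,0]<32)&(hsv[...,1]>150)&(z>135)&(z<190)&(abs(x-531)<30)&(abs(y-238)<30)
    p=W[yel];A.append(p)
    f=lambda q:np.hypot(p[:,0]-q[0],p[:,1]-q[1])-11.3
    print(n,least_squares(f,[531,238],loss="soft_l1").x)
    m=(abs(z-112)<2.5)&(abs(x-531)<45)&(abs(y-238)<45)&(hsv[...,1]<90)
    rr=cv2.minAreaRect(W[m][:,:2].astype(np.float32));print(m.sum(),rr)
    m=(abs(z-8)<3)&(abs(x-531)<90)&(abs(y-238)<90)&(hsv[...,2]>45)
    rr=cv2.minAreaRect(W[m][:,:2].astype(np.float32));print(m.sum(),rr)
    # predicted hole pixel
    for q in([574,-243,75],[531,238,112]):
        c=np.linalg.inv(s["T"])@np.r_[q,1];u=s["mtx"]@c[:3];print("pix",u[:2]/u[2])
p=np.vstack(A);print(least_squares(lambda q:np.hypot(p[:,0]-q[0],p[:,1]-q[1])-11.3,[531,238],loss="soft_l1").x)
a=cv2.imread("pics/lid_scene.png");b=cv2.imread("pics/lid_side.png")
w=max(a.shape[1],b.shape[1]);f=lambda i:cv2.copyMakeBorder(i,0,0,0,w-i.shape[1],cv2.BORDER_CONSTANT)
o=np.vstack([f(a),f(b)]);print(o.shape);cv2.imwrite("pics/lids.png",cv2.resize(o,None,fx=.85,fy=.85))
E
```

```text
scene [533.85543746 239.85903156]
440 ((534.2300415039062, 239.77235412597656), (52.449607849121094, 51.89326095581055), 6.0587334632873535)
1201 ((532.8221435546875, 240.7613525390625), (99.34376525878906, 100.23824310302734), 4.882785797119141)
pix [330.74950063 182.50169861]
pix [222.57788771 265.85371928]
side [532.53067852 236.99230366]
56 ((532.1694946289062, 234.90322875976562), (49.50678253173828, 54.22126770019531), 4.188220500946045)
211 ((532.4625854492188, 233.86827087402344), (98.64213562011719, 105.4560546875), 5.534236907958984)
pix [332.5375303  240.00200822]
pix [296.98815701 153.68774246]
[533.69611525 239.51928459]
(678, 612, 3)
```

View pics/lids.png

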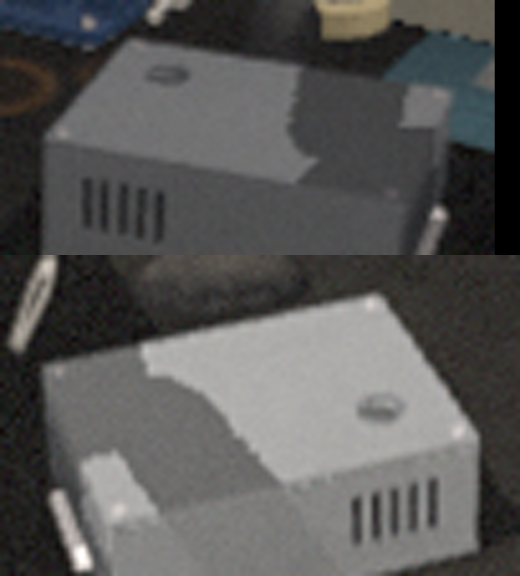

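The hole appears at (167,74) in the upper (scene) crop and (381,408) in the lower (side) crop. Both match my predicted pixels, so eject_hole ≈ (574,-243,75). The screwdriver axis is ≈ (533.5,239). I'll start moving.

>>> {"op": "apply_moves", "data": {"steps": [[1,0,0,-10,0,0,1],[1,0,0,-10,0,0,1],[1,0,0,-10,0,0,1],[1,0,0,-10,0,0,1],[1,6,-14,0,0,0,0],[1,12,-26,0,0,0,0],[1,12,-26,0,0,0,0],[1,12,-26,0,0,0,0]]}}

```text
time: 0.9
tool_pos: [288.5, -446.6, 270.6]
tcp_rot: [-179.9, 0.0, 5.1]
ft_force: [0.8, -0.4, 0.1]
finger_gap: 85.5
grip_force: 0.0
```

>>> {"op": "apply_moves", "data": {"steps": [[1,12,-26,0,0,0,0],[1,12,-26,0,0,0,0],[1,12,-26,0,0,0,0],[1,12,-26,0,0,0,0],[1,12,-26,0,0,0,0],[1,12,-26,0,0,0,0],[1,12,-26,0,0,0,0],[1,12,-26,0,0,0,0]]}}

```text
time: 1.7
tool_pos: [365.5, -230.7, 270.9]
tcp_rot: [-180.0, 0.0, 5.1]
ft_force: [-0.3, -0.6, -0.4]
finger_gap: 85.5
grip_force: 0.0
```

>>> {"op": "apply_moves", "data": {"steps": [[1,12,-26,0,0,0,0],[1,12,-26,0,0,0,0],[1,12,-26,0,0,0,0],[1,12,-26,0,0,0,0],[1,12,-26,0,0,0,0],[1,12,-26,0,0,0,0],[1,12,-26,0,0,0,0],[1,12,-26,0,0,0,0]]}}

```text
time: 2.5
tool_pos: [442.5, -15.0, 271.0]
tcp_rot: [-180.0, 0.0, 5.1]
ft_force: [0.2, -0.3, 0.2]
finger_gap: 85.3
grip_force: 0.0
```

>>> {"op": "apply_moves", "data": {"steps": [[1,12,-26,0,0,0,0],[1,12,-26,0,0,0,0],[1,12,-26,0,0,0,0],[1,12,-26,0,0,0,0],[1,12,-26,0,0,0,0],[1,12,-26,0,0,0,0],[1,12,-26,0,0,0,0],[1,6,-14,0,0,0,0]]}}

```text
time: 3.3
tool_pos: [514.5, 188.8, 270.6]
tcp_rot: [-180.0, 0.1, 5.2]
ft_force: [-0.3, -0.0, -0.4]
finger_gap: 85.5
grip_force: 0.0
```

>>> {"op": "apply_moves", "data": {"steps": [[1,8,-17,0,0,0,0],[1,8,-17,0,0,0,0],[1,5,-10,0,0,0,0],[1,2.5,-5.5,0,0,0,0],[1,0,0,-5,0,0,0],[1,0,0,0,0,0,0],[1,0,0,0,0,0,0],[1,0,0,0,0,0,0]]}}

```text
time: 4.1
tool_pos: [533.5, 237.9, 276.5]
tcp_rot: [180.0, -0.0, 5.1]
ft_force: [-0.3, -0.0, -0.1]
finger_gap: 85.5
grip_force: 0.0
```

```bash
cat >> h.py <<'E'
def wray(s,u,v):
    K=s["mtx"];a=np.array([(u-K[0,2])/K[0,0],(v-K[1,2])/K[1,1]]);t=np.hypot(*a)
    return np.r_[a/t*np.sin(t),np.cos(t)]
def wproj(s,p): # tool -> pixel
    K=s["mtx"];c=(np.linalg.inv(s["hand_eye"])@np.r_[p,1])[:3];t=np.arctan2(np.hypot(c[0],c[1]),c[2]);h=np.hypot(c[0],c[1])
    return K[0,2]+K[0,0]*t*c[0]/h,K[1,2]+K[1,1]*t*c[1]/h
def w2t(st,p):
    from scipy.spatial.transform import Rotation as R
    return R.from_euler("xyz",st["tcp_rot"],degrees=True).as_matrix().T@(np.array(p)-st["tool_pos"])
E
python3 - <<'E'
from h import *
st=r.sense();s=r.snapshot("wrist");print(st["tool_pos"],st["tcp_rot"],s["hand_eye"].round(2),s["mtx"])
im=s["color"].copy()
for q in([533.5,239,197],[533.5,239,112]):
    u,v=wproj(s,w2t(st,q));print(u,v);cv2.drawMarker(im,(int(u),int(v)),(255,0,255),0,10)
cv2.imwrite("pics/w1.png",im)
E
```

```text
[533.53709107 237.90122058 276.51221668] [ 1.79997299e+02 -1.77091502e-02  5.10349709e+00] [[   0.     -0.95   -0.32   80.89]
 [   1.      0.     -0.     -1.79]
 [   0.     -0.32    0.95 -143.31]
 [   0.      0.      0.      1.  ]] [[309.70691629   0.         321.94858709]
 [  0.         309.70691629 196.37515305]
 [  0.           0.           1.        ]]
323.1785950467113 204.41830203604266
322.9986857179882 176.19112670521343
```

View pics/w1.png

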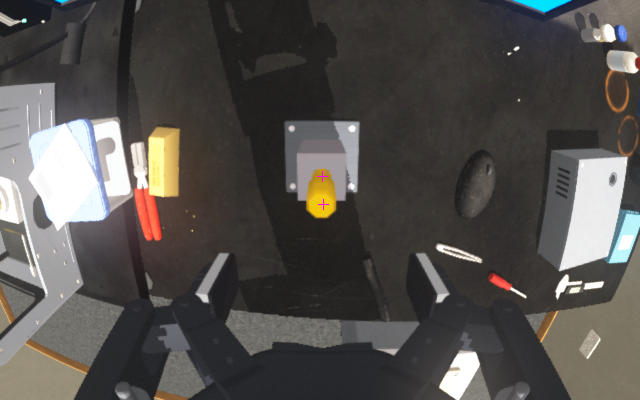

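The wrist view shows the handle top at (321,205), with my predicted mark within about 1 mm of it, and the stand squared with the gripper. I'll descend and grip.

>>> {"op": "apply_moves", "data": {"steps": [[1,0,0,15,0,0,0],[1,0,0,20,0,0,0],[1,0,0,20,0,0,0],[1,0,0,20,0,0,0],[1,0,0,20,0,0,0],[1,0,0,20,0,0,0],[1,0,0,12,0,0,0],[1,0,0,6,0,0,0]]}}

```text
time: 4.95
tool_pos: [532.3, 238.0, 141.0]
tcp_rot: [180.0, 0.2, 5.1]
ft_force: [-0.0, -0.7, 1.5]
finger_gap: 85.2
grip_force: 0.0
```

>>> {"op": "apply_moves", "data": {"steps": [[-0.2,0,0,0,0,0,0],[-0.4,0,0,0,0,0,0],[-0.6,0,0,0,0,0,0],[-0.8,0,0,0,0,0,0],[-1,0,0,0,0,0,0],[-1,0,0,0,0,0,0],[-1,0,0,0,0,0,0],[-1,0,0,0,0,0,0]], "squeeze": 60}}

```text
time: 5.75
tool_pos: [534.1, 238.6, 144.1]
tcp_rot: [-180.0, -0.1, 5.1]
ft_force: [-0.3, -0.3, 6.0]
finger_gap: 22.1
grip_force: 58.6
```

Gripped at about 22 mm. Lifting.

>>> {"op": "apply_moves", "data": {"steps": [[-1,0,0,-6,0,0,0],[-1,0,0,-15,0,0,0],[-1,0,0,-20,0,0,0],[-1,0,0,-25,0,0,0],[-1,0,0,-25,0,0,0],[-1,0,0,-25,0,0,0],[-1,0,0,-20,0,0,0],[-1,0,0,-10,0,0,0]]}}

```text
time: 6.55
tool_pos: [534.2, 238.7, 292.7]
tcp_rot: [-180.0, -0.2, 5.1]
ft_force: [0.5, -0.0, -1.4]
finger_gap: 22.5
grip_force: 58.6
```

```bash
python3 - <<'E'
from h import *
st=r.sense();print(st["tool_pos"],st["tcp_rot"],st["finger_gap"])
sc=r.snapshot("scene");si=r.snapshot("side")
ims=[]
for s in(sc,si):
    im=cv2.resize(s["color"],None,fx=4,fy=4,interpolation=cv2.INTER_CUBIC);t=st["tool_pos"];cs=[]
    for h in(55,19,-30,-80,-131):
        c=np.linalg.inv(s["T"])@np.r_[t[0],t[1],t[2]+h,1];u=s["mtx"]@c[:3];u=u[:2]/u[2];cs.append(u);cv2.circle(im,tuple((u*4+1.5).astype(int)),3,(255,0,255),1)
    c=np.mean(cs[1:],0)*4;x,y=int(c[0]),int(c[1]);ims.append(im[max(0,y-250):max(0,y-250)+500,x-150:x+150])
    print(np.round(cs,1).tolist())
cv2.imwrite("pics/held.png",np.hstack([i[:min(j.shape[0] for j in ims)] for i in ims]))
E
```

```text
[534.15589416 238.7126065  292.65713438] [-179.95024174   -0.1971994     5.14403427] 22.525112281573225
[[205.3, 134.9], [208.1, 158.1], [211.6, 187.5], [214.9, 215.3], [218.1, 241.6]]
[[294.3, 86.9], [294.9, 97.8], [295.7, 112.3], [296.4, 126.5], [297.2, 140.4]]
```

View pics/held.png

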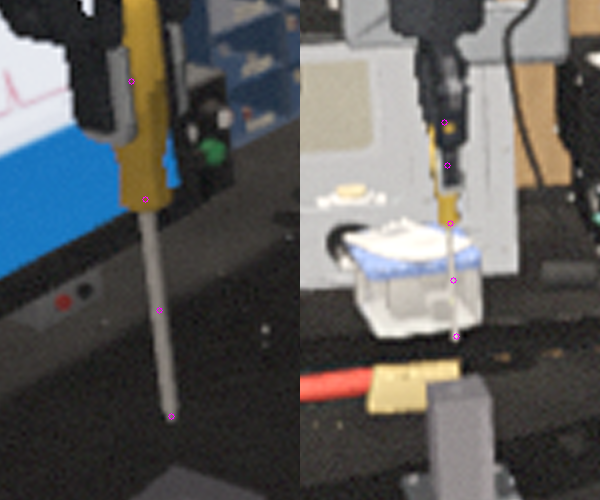

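The pink marks (tip at (170,416) in the scene crop, (456,336) in the side crop) lie on the axis and the tip. So the screwdriver is straight, with its tip 131 mm below the TCP. Going to the loader.

>>> {"op": "apply_moves", "data": {"steps": [[-1,0,12,0,0,0,0],[-1,0,24,0,0,0,0],[-1,0,30,0,0,0,0],[-1,0,30,0,0,0,0],[-1,0,30,0,0,0,0],[-1,0,30,0,0,0,0],[-1,0,30,0,0,0,0],[-1,0,30,0,0,0,0]]}}

```text
time: 7.45
tool_pos: [551.8, 21.3, 287.3]
tcp_rot: [-180.0, 0.2, 5.1]
ft_force: [1.5, 0.3, -1.2]
finger_gap: 22.0
grip_force: 58.8
```

>>> {"op": "apply_moves", "data": {"steps": [[-1,0,30,0,0,0,0],[-1,0,30,0,0,0,0],[-1,0,30,0,0,0,0],[-1,0,30,0,0,0,0],[-1,0,30,0,0,0,0],[-1,0,30,0,0,0,0],[-1,0,30,0,0,0,0],[-1,0,25,0,0,0,0]]}}

```text
time: 8.25
tool_pos: [572.5, -212.8, 287.0]
tcp_rot: [-179.9, 0.2, 5.1]
ft_force: [0.2, 0.1, -0.9]
finger_gap: 22.4
grip_force: 58.8
```

>>> {"op": "apply_moves", "data": {"steps": [[-1,-1.5,17,0,0,0,0],[-1,-1.5,10,0,0,0,0],[-1,0,5,0,0,0,0],[-1,0,0,20,0,0,0],[-1,0,0,20,0,0,0],[-1,0,0,15,0,0,0],[-1,0,0,10,0,0,0],[-1,0,0,5,0,0,0]]}}

```text
time: 9.05
tool_pos: [573.5, -242.2, 218.1]
tcp_rot: [-179.9, 0.1, 5.2]
ft_force: [-0.7, 0.3, -1.3]
finger_gap: 22.1
grip_force: 58.8
```

```bash
python3 - <<'E'
from h import *
st=r.sense();print(st["tool_pos"],st["tcp_rot"],st["finger_gap"],st["ft_force"])
sc=r.snapshot("scene");si=r.snapshot("side")
ims=[]
for s in(sc,si):
    im=cv2.resize(s["color"],None,fx=6,fy=6,interpolation=cv2.INTER_CUBIC);t=st["tool_pos"];cs=[]
    for q in([t[0],t[1],t[2]-131],[574,-243,75],[t[0],t[1],75]):
        c=np.linalg.inv(s["T"])@np.r_[q,1];u=s["mtx"]@c[:3];u=u[:2]/u[2];cs.append(u);cv2.circle(im,tuple((u*6+2.5).astype(int)),3,(255,0,255),1)
    x,y=(cs[1]*6).astype(int);ims.append(im[y-230:y+130,x-180:x+180])
cv2.imwrite("pics/hole.png",np.hstack(ims))
E
```

```text
[ 573.4631779  -242.15095072  218.07504733] [-1.79946140e+02  7.34197099e-02  5.18113030e+00] 22.123215958499657 [-0.66796138  0.33428996 -1.32324154]
```

View pics/hole.png

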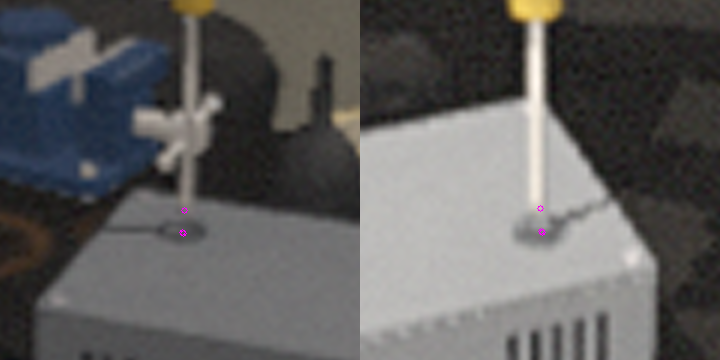

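The tip hangs about 12 mm above the lid. It is about 2 mm right of the hole centre in the scene view (187 vs 182) and centred in the side view (537). I'll correct by 1.5 mm and enter.

>>> {"op": "apply_moves", "data": {"steps": [[-1,0,-1.5,0,0,0,0],[-1,0,0,4,0,0,0],[-1,0,0,5,0,0,0],[-1,0,0,6,0,0,0],[-1,0,0,6,0,0,0],[-1,0,0,6,0,0,0],[-1,0,0,6,0,0,0],[-1,0,0,3,0,0,0]]}}

```text
time: 9.95
tool_pos: [573.3, -241.2, 182.2]
tcp_rot: [-180.0, 0.1, 5.1]
ft_force: [0.4, 0.2, -1.0]
finger_gap: 22.3
grip_force: 58.8
```

>>> {"op": "apply_moves", "data": {"steps": [[-1,0,0,3,0,0,0],[-1,0,0,4,0,0,0],[-1,0,0,4,0,0,0],[-1,0,0,3,0,0,0],[-1,0,0,3,0,0,0],[-1,0,0,2,0,0,0],[-1,0,0,0,0,0,0],[-1,0,0,0,0,0,0]]}}

```text
time: 10.75
tool_pos: [573.9, -241.5, 164.5]
tcp_rot: [180.0, -0.0, 5.1]
ft_force: [0.7, 0.5, 2.7]
finger_gap: 22.5
grip_force: 59.1
```

```bash
cat >> h.py <<'E'
def tray():
    for n in("scene","side"):
        s=r.snapshot(n);W=cloud(s);a=np.radians(10.8);d=W-[511.5,-224.5,0]
        X=d[...,0]*np.cos(a)+d[...,1]*np.sin(a);Y=-d[...,0]*np.sin(a)+d[...,1]*np.cos(a);Z=W[...,2]
        m=(abs(Y)<60)&(Z>15)&(Z<62)&(X>-180)&(X<-80);print(n,m.sum(),np.percentile(X[m],[1,5,25,50]).round(0) if m.any() else "")
E
python3 -c "
from h import *
print(r.sense()['ft_force'],r.sense()['tool_pos']);tray()"
```

```text
[0.71217706 0.53560743 2.73737192] [ 573.87746033 -241.45818538  164.54646191]
scene 686 [-157. -151. -137. -121.]
side 870 [-159. -153. -139. -123.]
```

The tray face is now at about -155 in the loader's frame, against -95 shut, so the tray is out. Retreating and returning by the reverse of the commanded path.

>>> {"op": "apply_moves", "data": {"steps": [[-1,0,0,-4,0,0,0],[-1,0,0,-10,0,0,0],[-1,0,0,-18,0,0,0],[-1,0,0,-22,0,0,0],[-1,0,0,-22,0,0,0],[-1,0,0,-22,0,0,0],[-1,0,0,-18,0,0,0],[-1,0,0,-9,0,0,0]]}}

```text
time: 11.65
tool_pos: [574.0, -241.5, 291.8]
tcp_rot: [179.9, -0.1, 5.1]
ft_force: [-0.5, -0.7, -0.8]
finger_gap: 22.3
grip_force: 58.7
```

>>> {"op": "apply_moves", "data": {"steps": [[-1,0,-12,0,0,0,0],[-1,0,-24,0,0,0,0],[-1,0,-30,0,0,0,0],[-1,0,-30,0,0,0,0],[-1,0,-30,0,0,0,0],[-1,0,-30,0,0,0,0],[-1,0,-30,0,0,0,0],[-1,0,-30,0,0,0,0]]}}

```text
time: 12.45
tool_pos: [553.0, -24.2, 287.6]
tcp_rot: [-179.9, 0.1, 5.2]
ft_force: [1.1, -0.3, -1.4]
finger_gap: 22.2
grip_force: 58.8
```

>>> {"op": "apply_moves", "data": {"steps": [[-1,0,-30,0,0,0,0],[-1,0,-30,0,0,0,0],[-1,0,-30,0,0,0,0],[-1,0,-30,0,0,0,0],[-1,0,-30,0,0,0,0],[-1,0,-30,0,0,0,0],[-1,0,-30,0,0,0,0],[-1,0,-25,0,0,0,0]]}}

```text
time: 13.25
tool_pos: [531.5, 209.8, 287.5]
tcp_rot: [180.0, 0.2, 5.2]
ft_force: [0.6, -0.5, -0.9]
finger_gap: 22.1
grip_force: 58.8
```

>>> {"op": "apply_moves", "data": {"steps": [[-1,1.5,-17,0,0,0,0],[-1,1.5,-8.5,0,0,0,0],[-1,0,-5,0,0,0,0],[-1,0,0,10,0,0,0],[-1,0,0,9,0,0,0],[-1,0,0,0,0,0,0],[-1,0,0,0,0,0,0],[-1,0,0,0,0,0,0]]}}

```text
time: 14.05
tool_pos: [533.7, 238.0, 270.6]
tcp_rot: [-180.0, -0.0, 5.1]
ft_force: [0.1, 0.4, -0.9]
finger_gap: 22.5
grip_force: 58.8
```

```bash
python3 - <<'E'
from h import *
st=r.sense();print(st["tool_pos"],st["tcp_rot"],st["finger_gap"],st["ft_force"]);tray()
sc=r.snapshot("scene");si=r.snapshot("side")
ims=[]
for s in(sc,si):
    im=cv2.resize(s["color"],None,fx=5,fy=5,interpolation=cv2.INTER_CUBIC);t=st["tool_pos"];cs=[]
    for q in([t[0],t[1],t[2]-131],[t[0],t[1],t[2]-80],[534,239,112]):
        c=np.linalg.inv(s["T"])@np.r_[q,1];u=s["mtx"]@c[:3];u=u[:2]/u[2];cs.append(u);cv2.circle(im,tuple((u*5+2).astype(int)),3,(255,0,255),1)
    x,y=(cs[0]*5).astype(int);ims.append(im[y-350:y+200,x-170:x+170])
cv2.imwrite("pics/back.png",np.hstack(ims))
E
```

```text
[533.72767924 238.02482298 270.55142151] [-1.79996891e+02 -1.91146217e-02  5.10008238e+00] 22.491466718583453 [ 0.06565598  0.35524721 -0.93074469]
scene 684 [-157. -151. -137. -121.]
side 868 [-159. -153. -139. -123.]
```

View pics/back.png

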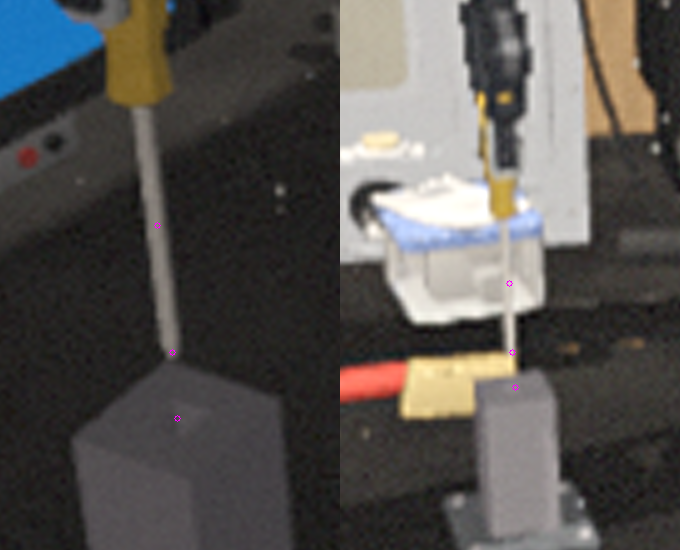

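The tip hangs straight above the stand in both views. The light patch at (192,418) is an inner wall of the hole, and my mark at (178,418) is the centre of the top face. I'll enter slowly.

>>> {"op": "apply_moves", "data": {"steps": [[-1,0,0,8,0,0,0],[-1,0,0,10,0,0,0],[-1,0,0,6,0,0,0],[-1,0,0,3,0,0,0],[-1,0,0,2,0,0,0],[-1,0,0,2,0,0,0],[-1,0,0,2,0,0,0],[-1,0,0,2,0,0,0]]}}

```text
time: 15.05
tool_pos: [533.7, 238.5, 235.4]
tcp_rot: [-180.0, -0.0, 5.1]
ft_force: [-0.1, 0.0, -1.1]
finger_gap: 22.4
grip_force: 58.8
```

It has entered with no contact force. Continuing down.

>>> {"op": "apply_moves", "data": {"steps": [[-1,0,0,8,0,0,0],[-1,0,0,12,0,0,0],[-1,0,0,12,0,0,0],[-1,0,0,12,0,0,0],[-1,0,0,12,0,0,0],[-1,0,0,12,0,0,0],[-1,0,0,10,0,0,0],[-1,0,0,6,0,0,0]]}}

```text
time: 15.85
tool_pos: [533.0, 238.3, 149.8]
tcp_rot: [180.0, 0.1, 5.1]
ft_force: [-0.4, 0.5, -2.2]
finger_gap: 22.5
grip_force: 58.8
```

>>> {"op": "apply_moves", "data": {"steps": [[-1,0,0,2,0,0,0],[-1,0,0,2,0,0,0],[-1,0,0,1,0,0,0],[-1,0,0,1,0,0,0],[-1,0,0,1,0,0,0],[-1,0,0,0,0,0,0],[-1,0,0,0,0,0,0],[-1,0,0,0,0,0,0]]}}

```text
time: 16.65
tool_pos: [533.7, 238.5, 144.6]
tcp_rot: [-180.0, -0.0, 5.1]
ft_force: [0.5, 0.3, -0.6]
finger_gap: 22.5
grip_force: 58.9
```

>>> {"op": "apply_moves", "data": {"steps": [[-0.4,0,0,0,0,0,0],[-0.3,0,0,0,0,0,0],[-0.1,0,0,0,0,0,0],[0.2,0,0,0,0,0,0],[0.5,0,0,0,0,0,0],[0.8,0,0,0,0,0,0],[1,0,0,0,0,0,0],[1,0,0,0,0,0,0]]}}

```text
time: 17.45
tool_pos: [533.5, 238.4, 144.3]
tcp_rot: [-180.0, 0.0, 5.1]
ft_force: [0.7, -0.6, -0.1]
finger_gap: 85.0
grip_force: 0.0
```

>>> {"op": "apply_moves", "data": {"steps": [[1,0,0,-8,0,0,0],[1,0,0,-15,0,0,0],[1,0,0,-20,0,0,0],[1,0,0,-25,0,0,0],[1,0,0,-25,0,0,0],[1,0,0,-20,0,0,0],[1,0,0,-12,0,0,0],[1,0,0,0,0,0,0]]}}

```text
time: 18.25
tool_pos: [534.7, 238.9, 272.6]
tcp_rot: [-179.9, -0.3, 5.1]
ft_force: [0.3, -0.1, 0.2]
finger_gap: 85.7
grip_force: 0.0
```

```bash
python3 - <<'E'
from h import *
s=r.snapshot("scene");cv2.imwrite("pics/end.png",s["color"]);tray();print(r.sense()["finger_gap"])
W=cloud(s);hsv=cv2.cvtColor(s["color"],cv2.COLOR_BGR2HSV);x,y,z=[W[...,i] for i in range(3)]
yel=(hsv[...,0]>18)&(hsv[...,0]<32)&(hsv[...,1]>150)&(z>105)&(z<220)&(abs(x-531)<40)&(abs(y-238)<40)
for a in(120,150,180):print(a,np.median(W[yel&(abs(z-a)<8)],0).round(1))
print(np.percentile(z[yel],[1,99]))
E
```

```text
scene 685 [-157. -151. -137. -121.]
side 871 [-159. -153. -139. -123.]
85.35203387476139
120 [527.3 244.7 121.7]
150 [525.8 247.7 150.3]
180 [527.  248.3 179.9]
[117.18711526 197.87319813]
```

View pics/end.png

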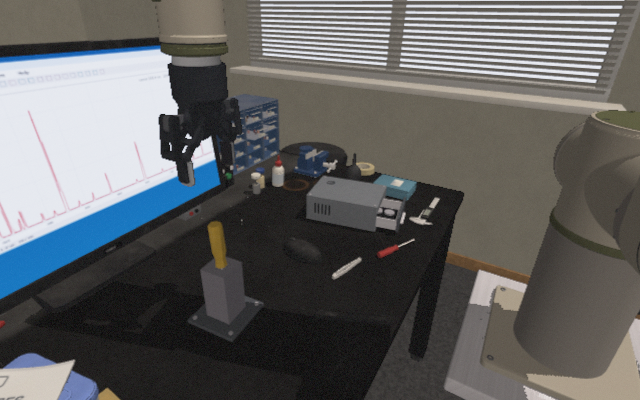

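The picture shows the screwdriver hanging upright in the stand at (217,245), with its top at 197 mm as at the start. The tray is out at (392,212), the mouse and blower have not moved, and the gripper is clear.

```bash
python3 -c "
from bench import r
print(r.hand_in())"
```

```text
the job is handed in; nothing more can be done
None
```

The tray is sprung fully out, the screwdriver is back in its stand, and the mouse and blower are undisturbed; I handed the job in at about 18 s, and the hand-in gave no verdict back.

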